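# Fetch the brass block from behind the tin and the pot

## Task

The brass dapping block stands in the rearmost stall of the wooden rack, shut in behind a tin of punches and a lidded pot that stand one before the other. First move both the tin and the pot out onto the cork mat, then set the brass block flat on the middle of the steel bench block, and then put the tin and the pot back into the rack, each in the very place where it stood at the start. Keep all three upright throughout and leave everything else, such as the wooden ring cone, where it is.

Things in the scene. Friction and masses are not known exactly. Their poses are not given: they have to be found in the camera images.
- rack: Fixed wooden rack, x -100 (front, nearest the robot) to +120 mm, y -47 to +47 mm. Origin on the table, on its middle line; z up. Floor 8 mm thick. Side rails 22 mm high leave a 76 mm lane; end lips 16 mm high (front) and 14 mm (rear). Front place near x = -60, middle place near x = +4, rear stall at x = +62 mm, between two cheeks 50 mm high (x +46 to +78) 52 mm apart.
- mat: Flat cork mat fixed on the table: 100 mm (x) by 180 mm (y), 4 mm thick. Origin: centre of its underside, on the table. The tin and the pot fit side by side, 50 mm either side of its centre along y. It lies left or right of the rack (swapped with the bench block). Tall drawer cabinets stand beyond, at the right: from about x = 0.57 m on, for y below -0.05 m.
- bench_block: Polished steel bench block, fixed on the table, 70 x 70 mm and 18 mm high. Origin: centre of its underside; x and y along its sides, z up. When it lies right of the rack, tall cabinets stand 110 mm beyond its centre: there, set the brass block down with the fingers closing left-right rather than fore and aft.
- tin: Open round grey tin holding short punches, 55 mm in diameter, 62 mm high, loose. Origin: centre of its underside, z up. It stands in the front or the middle place of the rack (shuffled with the pot). Grip it across the rack, above the 22 mm side rails.
- pot: Lidded round plastic pot with a white lid, 57 mm in diameter at the lid (top 10 mm), 54 mm below it, 50 mm high, loose. Origin: centre of its underside, z up. It stands in the front or the middle place of the rack (shuffled with the tin). Grip it across the rack, above the 22 mm side rails.
- brass_block: Brass dapping block: a 40 mm cube with round hollows in its faces, about 0.5 kg, loose. Origin: centre of its underside, z up, x and y square to its sides. It stands square to the rack in the rearmost stall, between the high cheeks, and can be gripped only along the rack's x axis, once the thing in front of it is gone; 32 mm are free behind it.
- ring_cone: Wooden ring display cone, 32 mm across the foot, 72 mm high, a loose bystander that must stay where it is. Origin: centre of its underside.
Not all that is in view belongs to the job. What is shaped like the tin but turquoise is not meant. Of the things that look like the brass_block, the larger one is meant.

How it is judged:
On the way, in this order (a step that is already met when the one before it is completed fails the run):
1. the tin and the pot both stand on the cork mat while the brass block is still in its stall (x of tin in the frame of mat between -0.05 and 0.05 m and y of tin in the frame of mat between -0.09 and 0.09 m and z of tin in the frame of mat between -0.004 and 0.012 m and angle between each of tin, pot's own z axis and vertical below 0.12 rad and x of pot in the frame of mat between -0.05 and 0.05 m and y of pot in the frame of mat between -0.09 and 0.09 m and z of pot in the frame of mat between -0.004 and 0.012 m and linear speed of each of tin, pot, brass_block below 0.02 m/s and x of brass_block in the frame of rack between 0.045 and 0.08 m and y of brass_block in the frame of rack between -0.012 and 0.012 m and z of brass_block in the frame of rack between 0 and 0.016 m), for 0.2 s.
2. the brass block rests on the middle of the steel bench block while the tin and the pot are still on the mat (horizontal distance between brass_block and bench_block below 0.015 m and z of brass_block in the frame of bench_block between 0.014 and 0.024 m and angle between brass_block's own z axis and vertical below 0.1 rad and linear speed of each of tin, pot, brass_block below 0.02 m/s and x of tin in the frame of mat between -0.05 and 0.05 m and y of tin in the frame of mat between -0.09 and 0.09 m and z of tin in the frame of mat between -0.004 and 0.012 m and angle between each of tin, pot's own z axis and vertical below 0.12 rad and x of pot in the frame of mat between -0.05 and 0.05 m and y of pot in the frame of mat between -0.09 and 0.09 m and z of pot in the frame of mat between -0.004 and 0.012 m), for 0.2 s.
At the end, for the whole second after the job is handed in: The brass block lies flat on the steel bench block, its centre within 15 mm of the block's centre; the tin and the pot each stand upright in the rack within 12 mm of where that same thing stood at the start; all is released and at rest (horizontal distance between brass_block and bench_block below 0.015 m and z of brass_block in the frame of bench_block between 0.014 and 0.024 m and angle between brass_block's own z axis and vertical below 0.1 rad and distance of each of tin, pot from where it was at the start of the episode below 0.012 m and angle between each of tin, pot's own z axis and vertical below 0.12 rad and linear speed of each of tin, pot, brass_block below 0.02 m/s); the robot touches nothing.
It fails at once if the ring cone is displaced by more than 20 mm or knocked over (distance of ring_cone from where it was at the start of the episode above 0.02 m or angle between ring_cone's own z axis and vertical above 0.3 rad).
It fails at once if the tin, the pot or the brass block is tipped over (angle between any of tin, pot, brass_block's own z axis and vertical above 0.7 rad).
It also fails if it takes over 128 s, if anything falls off the work surface, if the arm or the gripper's body presses on something with over 40 N, if the wrist force passes 120 N, or if a joint passes its speed limit or range.

## Robot

A 6-joint arm with a two-finger parallel gripper is mounted at the origin on a cart in front of the work surface, level with it; the furniture and walls round the work are solid. World frame = base frame: x ahead of the robot, y to its left, z up, the work surface at z = 0. Lengths are in m, angles in rad, forces in N, time in s.
With the tool pointing down it reaches from about 0.3 to 0.825 m from the base axis. Payload 5.4 kg.
Tool frame: the origin (TCP) lies at the very end of the fingers, on their centre line; the grasp point (between the pads) lies 19 mm behind it; z points along the fingers, y is the line along which they close (so a half turn about z gives the same grasp; the last joint's range is limited). The gripper opens to 92 mm and grips with 3 to 60 N. Pads are 20 mm wide; open, the fingers measure 128 mm over their backs; the gripper's body (75 mm by 189 mm) begins 69 mm behind the grasp point.
Start: joints at [-0.21, 0.158, 1.597, -0, 1.386, -0.21], TCP at [0.575, -0, 0.215] pointing down, gripper open.
Joint ranges: [-2.91, 2.91], [-0.94, 2.29], [0.18, 2.7], [-1.29, 4.43], [0.17, 2.64], [-3, 3]. Speed limits (rad/s): [2.57, 2.57, 3.14, 3.14, 3.14, 3.14].

## Interface

Orientations are given as a rotation vector (axis times angle).
In Python, from workcell import bot gives the robot as it stands. Calls block until the motion is done:
- bot.goto(position, orientation): joint-space move of the TCP to a pose.
- bot.line_to(position, rot=None, max_speed=0.15): straight line of the TCP; rot=None keeps the orientation; max_speed is the mean speed in m/s.
- bot.set_joints(angles): joint-space move.
- bot.set_gripper(opening, newtons=None): opening from 0.0 (shut) to 1.0 (fully open); newtons is the grip in N (None keeps the last); returns when the fingers have stopped.
- bot.hold(seconds).
- bot.inverse_kinematics(position, orientation): joint angles nearest the present ones, or None.
- bot.read_camera(name): name is "scene" or "side" or "wrist"; returns a dict with "pixels" (420x560x3 uint8, blue, green, red), "fx", "fy", "cx", "cy" (pixels), "k1" (the pictures are not rectified: a ray, as slopes to the right and down, at radius r is drawn at 1 + k1 r^2 times it, then the intrinsics apply), "R" (3x3) and "t" (3): a world point X has camera coordinates R X + t. Camera axes: x right, y down, z forward; pixel columns grow to the right and rows downward; lengths in m; the calibration is good to about 2 mm. A picture is of the moment at which its call begins. There is no depth.
A pose or a line that the arm cannot do raises bot.MotionError and nothing moves.
- bot.job_done(): hands the job in; it is judged then, once.
Readings, each from a call of its own:
- bot.current_clock(): time.
- bot.current_joints(): joint angles.
- bot.current_joint_vel(): joint speeds.
- bot.current_effort(): joint torques, N m.
- bot.current_ee_pos(): TCP position.
- bot.current_tool_rot(): TCP orientation.
- bot.current_contact_force(): force on the tool from outside, world axes, zero at the start.
- bot.current_ft_torque(): the same for the moment, N m.
- bot.current_opening(): opening from 0.0 (shut) to 1.0 (fully open).
- bot.current_grip_force(): force on a finger pad.
Only numpy, scipy, OpenCV 4.12 (cv2) and the standard library are available. Lean on these libraries where they do the work, as an engineer would, in place of code of your own. Each camera call takes 0.05 s, during which the arm holds its last target. There are 200 camera calls.

## Working session

There is one attempt and no reset: what is moved stays moved. The work goes in short steps, each a Python script; the robot and the scene stay as the last script left them, time stands still between calls to the robot, and variables do not carry over. Pictures are saved under pics/ and viewed, at most 14 in all, crops included, and the job is handed in when it is done.

```bash
mkdir -p pics; ls; python3 - <<'E'
from workcell import bot
import cv2
for n in ("scene","side","wrist"):
    c=bot.read_camera(n); cv2.imwrite(f"pics/{n}0.png",c["pixels"])
    print(n,c["fx"],c["fy"],c["cx"],c["cy"],c["k1"],c["R"],c["t"])
print(bot.current_clock(),bot.current_tool_rot())
E
```

```text
pics
scene 511.6982655162722 511.6982655162722 281.62359552571917 207.59676400651156 -0.1945050938188659 [[ 0.85616115 -0.51669655 -0.00357152]
 [-0.35355493 -0.58076846 -0.73328501]
 [ 0.37681161  0.62907287 -0.67991201]] [-0.40160251  0.29956816  0.9215124 ]
side 540.6927974597583 540.6927974597583 279.8164168544765 212.0972481749858 -0.043819941070396023 [[-0.89908251 -0.43738944  0.01846925]
 [-0.28531983  0.55345223 -0.78248529]
 [ 0.33202896 -0.70878848 -0.6223951 ]] [0.52993528 0.09231573 0.98375278]
wrist 321.04305781701424 321.04305781701424 279.4112322311603 208.5131805353769 -0.04294045017210016 [[ 9.99998668e-01  1.53874511e-04 -1.62498210e-03]
 [ 5.89253130e-04 -9.62442720e-01  2.71484186e-01]
 [-1.52217770e-03 -2.71484782e-01 -9.62441529e-01]] [-0.57326616 -0.03194638  0.38993477]
0.15 [-2.22060336e+00 -2.22070650e+00  1.14620861e-03]
```

View pics/scene0.png

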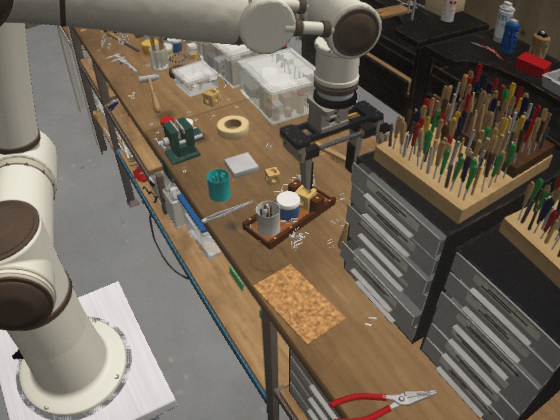

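View pics/wrist0.png

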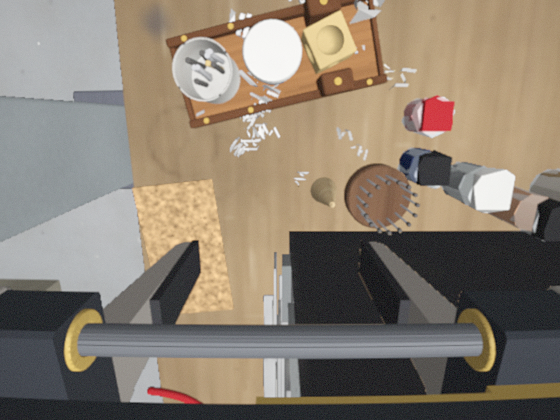

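View pics/side0.png

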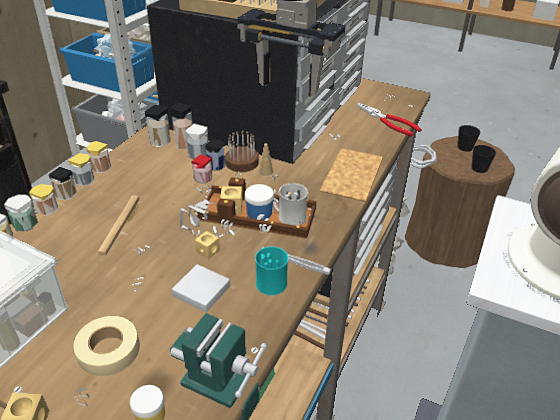

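```bash
python3 - <<'E'
import cv2
def crop(n,x0,x1,y0,y1,s):
    i=cv2.imread(f"pics/{n}0.png")[y0:y1,x0:x1]; i=cv2.resize(i,None,fx=s,fy=s,interpolation=cv2.INTER_CUBIC)
    for k in range(x0-x0%20+20,x1,20): cv2.putText(i,str(k),(int((k-x0)*s),8),0,.3,(0,255,0)); cv2.line(i,(int((k-x0+.5)*s),10),(int((k-x0+.5)*s),16),(0,255,0),1)
    for k in range(y0-y0%20+20,y1,20): cv2.putText(i,str(k),(0,int((k-y0)*s)),0,.3,(0,255,0)); cv2.line(i,(20,int((k-y0+.5)*s)),(26,int((k-y0+.5)*s)),(0,255,0),1)
    cv2.imwrite(f"pics/{n}_c.png",i)
crop("wrist",150,410,0,140,3)
crop("side",165,390,145,310,3.5)
crop("scene",200,370,140,345,2.9)
E
```

```text
(no output)
```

View pics/wrist_c.png

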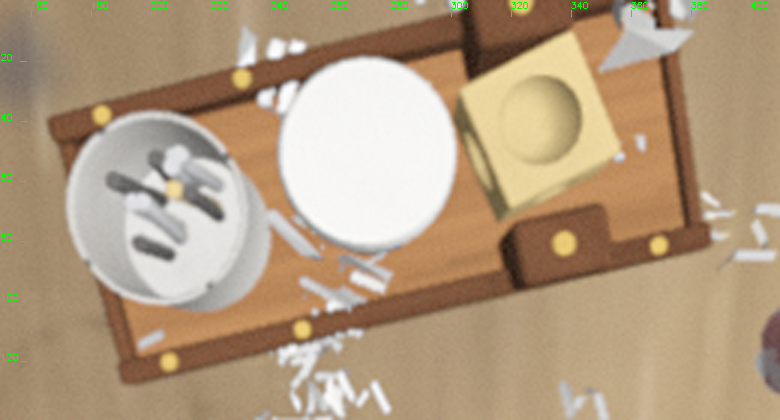

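View pics/side_c.png

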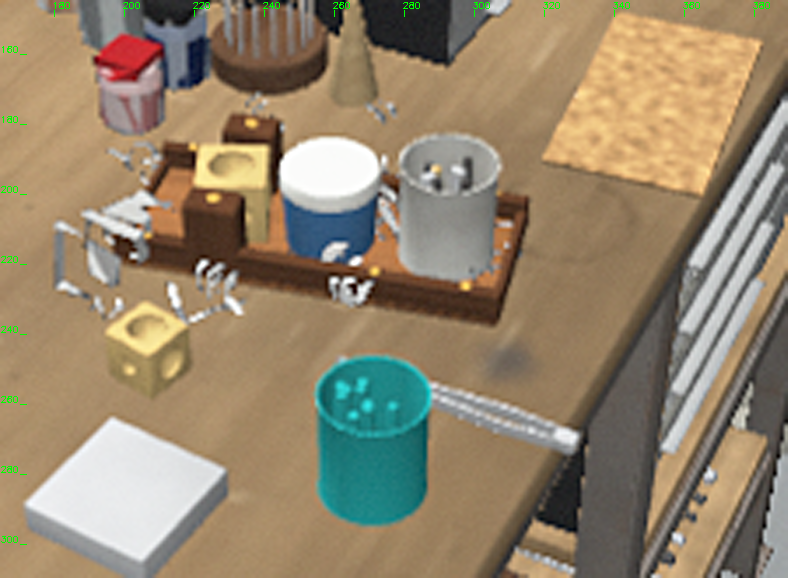

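View pics/scene_c.png

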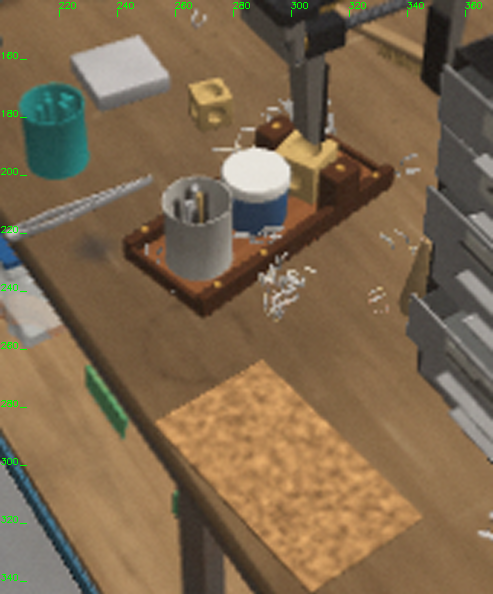

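```bash
cat > h.py <<'E'
import numpy as np, cv2
from workcell import bot
from scipy.spatial.transform import Rotation as Ro
def onplane(c,uv,z):
    K=np.array([[c["fx"],0,c["cx"]],[0,c["fy"],c["cy"]],[0,0,1]])
    n=cv2.undistortPoints(np.array(uv,float).reshape(-1,1,2),K,np.array([c["k1"],0,0,0,0.]),None,None).reshape(-1,2)
    R,t=np.array(c["R"]),np.array(c["t"]); d=np.c_[n,np.ones(len(n))]@R; C=-R.T@t
    return C+d*((z-C[2])/d[:,2])[:,None]
def uncrop(p,x0,y0,s): return (np.array(p,float)+.5)/s-.5+[x0,y0]
def down(yaw): # tool z down; tool y (closing line) at angle yaw from world x
    y=np.array([np.cos(yaw),np.sin(yaw),0]); z=np.array([0,0,-1.]); x=np.cross(y,z)
    return Ro.from_matrix(np.c_[x,y,z]).as_rotvec()
E
python3 - <<'E'
from h import *
np.set_printoptions(precision=4,suppress=True)
cw,cs,cc=[bot.read_camera(n) for n in("wrist","side","scene")]
W=lambda p,z: onplane(cw,uncrop(p,150,0,3),z)
S=lambda p,z: onplane(cs,uncrop(p,165,145,3.5),z)
C=lambda p,z: onplane(cc,uncrop(p,200,140,2.9),z)
print("rack",W([(50,120),(122,380),(712,232)],.022))
print("nails L,R",W([(102,115),(242,78),(169,361),(302,329),(658,245)],.022),"cheeks",W([(564,243),(520,3)],.05))
print("tin rim l r t b",W([(66,208),(248,208),(155,110),(158,303)],.07))
print("lid",W([(278,153),(457,153),(367,57),(367,250)],.058))
print("blk",W([(460,93),(572,32),(620,150),(500,215)],.048))
print("mat side",S([(617,16),(762,44),(703,194),(542,160)],.004),"scene",C([(262,361),(155,424),(312,590),(420,518)],.004))
print("bench",S([(115,417),(228,484),(145,562),(27,507)],.018),C([(137,37),(168,72),(102,105),(71,67)],.018))
print("cone",S([(354,97)],0),C([(415,305)],0))
print("tin side",S([(399,165),(500,165)],.07),"lid side",S([(279,172),(384,172)],.058),"blk side",S([(196,148),(270,148),(270,183),(204,183)],.048))
E
```

```text
rack [[0.4564 0.1547 0.022 ]
 [0.4757 0.0669 0.022 ]
 [0.6874 0.1181 0.022 ]]
nails L,R [[0.4746 0.156  0.022 ]
 [0.5233 0.1672 0.022 ]
 [0.4934 0.0735 0.022 ]
 [0.542  0.0846 0.022 ]
 [0.6684 0.1135 0.022 ]] cheeks [[0.6303 0.1109 0.05  ]
 [0.6138 0.1814 0.05  ]]
tin rim l r t b [[0.475  0.1193 0.07  ]
 [0.5306 0.1188 0.07  ]
 [0.5038 0.1465 0.07  ]
 [0.5016 0.0913 0.07  ]]
lid [[0.5388 0.1365 0.058 ]
 [0.5945 0.1365 0.058 ]
 [0.5667 0.1638 0.058 ]
 [0.5664 0.1078 0.058 ]]
blk [[0.5958 0.1561 0.048 ]
 [0.6306 0.1739 0.048 ]
 [0.6475 0.1396 0.048 ]
 [0.6095 0.1197 0.048 ]]
mat side [[ 0.5102 -0.1648  0.004 ]
 [ 0.4127 -0.1769  0.004 ]
 [ 0.3942 -0.0027  0.004 ]
 [ 0.4919  0.0097  0.004 ]] scene [[ 0.491   0.0011  0.004 ]
 [ 0.3937 -0.0099  0.004 ]
 [ 0.4143 -0.185   0.004 ]
 [ 0.5083 -0.1757  0.004 ]]
bench [[0.5906 0.3254 0.018 ]
 [0.5177 0.3397 0.018 ]
 [0.5267 0.3997 0.018 ]
 [0.5944 0.3957 0.018 ]] [[0.5939 0.388  0.018 ]
 [0.5928 0.3266 0.018 ]
 [0.5202 0.3159 0.018 ]
 [0.5211 0.3794 0.018 ]]
cone [[ 0.6253 -0.003   0.    ]] [[ 0.6247 -0.0093  0.    ]]
tin side [[0.5277 0.135  0.07  ]
 [0.4792 0.1099 0.07  ]] lid side [[0.59   0.1561 0.058 ]
 [0.5391 0.1298 0.058 ]] blk side [[0.6492 0.146  0.048 ]
 [0.6122 0.1269 0.048 ]
 [0.5962 0.1556 0.048 ]
 [0.6284 0.1723 0.048 ]]
```

```bash
python3 - <<'E'
from h import *
np.set_printoptions(precision=3,suppress=True)
cw=bot.read_camera("wrist"); cc=bot.read_camera("scene")
print(onplane(cw,[(135,187),(211,180),(233,309)],.004), onplane(cc,uncrop([(162,200),(232,200)],200,140,2.9),.07))
for nm,p,y in [("tin",(.503,.119,.030),-77.1),("tin",(.503,.119,.03),102.9),("mat",(.457,-.135,.26),-77.1),("mat",(.457,-.135,.26),102.9),("blk",(.621,.147,.02),27),("blk",(.621,.147,.02),207),("bench",(.557,.358,.03),97),("bench",(.557,.358,.03),7)]:
    print(nm,y,bot.inverse_kinematics(list(p),down(np.radians(y))))
E
```

```text
[[ 0.398 -0.005  0.004]
 [ 0.492  0.004  0.004]
 [ 0.511 -0.174  0.004]] [[0.481 0.131 0.07 ]
 [0.526 0.103 0.07 ]]
tin -77.1 [-0.002  0.24   1.901  0.     1.     1.344]
tin 102.9 [-0.002  0.24   1.901  0.     1.    -1.798]
mat -77.1 [-0.542 -0.132  1.801  0.     1.473  0.804]
mat 102.9 [-0.542 -0.132  1.801  0.     1.473 -2.338]
blk 27 [ 0.043  0.525  1.543 -0.     1.073 -0.428]
blk 207 [ 0.043  0.525  1.543 -0.     1.073  2.714]
bench 97 [ 0.389  0.565  1.463  0.     1.114 -1.304]
bench 7 [ 0.389  0.565  1.463 -0.     1.114  0.267]
```

```bash
cat >> h.py <<'E'
Y=np.radians(-77.1)
TIN=(.5035,.1195); POT=(.566,.1365); MT=(.4572,-.1323); MP=(.4478,-.0427)
def pick(xy,z,yaw,f,pre,up=.22):
    bot.set_gripper(pre); bot.goto([*xy,up],down(yaw)); bot.line_to([*xy,z]); bot.set_gripper(0,f); bot.hold(.2)
    print("grip",bot.current_opening()*92,bot.current_grip_force()); bot.line_to([*xy,up])
def place(xy,z,yaw,op,up=.22):
    bot.goto([*xy,up],down(yaw)); bot.line_to([*xy,z+.03]); bot.line_to([*xy,z],max_speed=.04); bot.hold(.2)
    print("F",np.round(bot.current_contact_force(),1),bot.current_opening()*92); bot.set_gripper(op); bot.hold(.2); bot.line_to([*xy,up])
E
python3 - <<'E'
from h import *
pick(TIN,.032,Y,20,1.0)
cv2.imwrite("pics/s1.png",bot.read_camera("side")["pixels"])
place(MT,.029,Y,.78)
cv2.imwrite("pics/w1.png",bot.read_camera("wrist")["pixels"])
print(bot.current_clock())
E
```

```text
grip 53.762675737185305 20.000149434199557
F [-0.7  0.6 -1.5] 53.75016445405796
11.1583
```

View pics/w1.png

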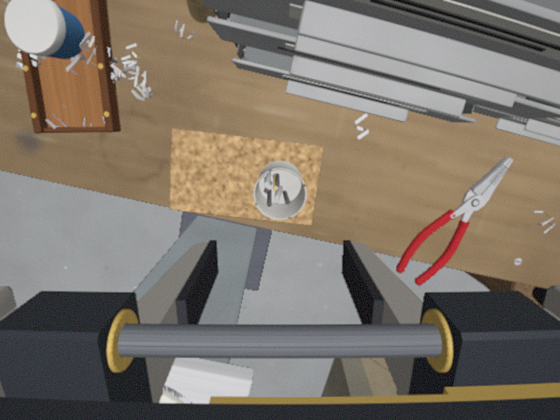

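The tin stands upright on the mat's right half (px 278,190) and the pot is still in the rack. Next is the pot.

```bash
python3 - <<'E'
from h import *
pick(POT,.028,Y,20,1.0)
place(MP,.025,Y,.72)
cv2.imwrite("pics/w2.png",bot.read_camera("wrist")["pixels"])
# look at the stall from the front, and at the bench block
bot.goto([.60,.10,.25],down(np.radians(27)))
a=bot.read_camera("wrist"); cv2.imwrite("pics/w3.png",a["pixels"]); np.save("pics/w3.npy",a,allow_pickle=True)
bot.goto([.56,.30,.22],down(np.radians(7)))
b=bot.read_camera("wrist"); cv2.imwrite("pics/w4.png",b["pixels"]); np.save("pics/w4.npy",b,allow_pickle=True)
cv2.imwrite("pics/w34.png",np.vstack([cv2.resize(cv2.imread(f"pics/w{k}.png")[:260],None,fx=1.15,fy=1.15) for k in(3,4)]))
print(bot.current_clock())
E
```

```text
grip 55.695490132370445 20.00015079975128
F [ 0.4  0.2 -1.7] 56.045433641005296
24.0
```

View pics/w34.png

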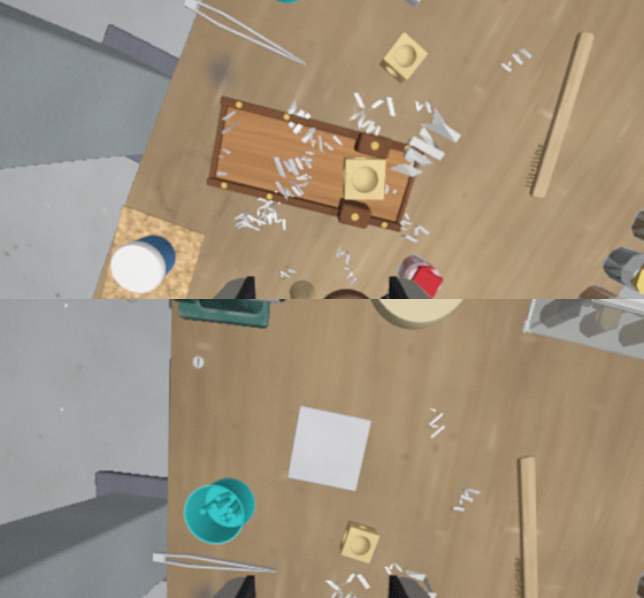

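View pics/w2.png

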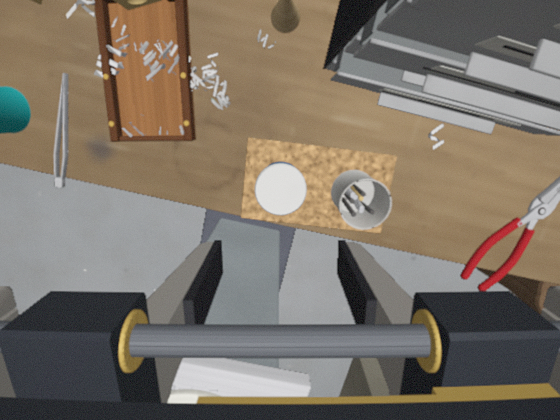

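```bash
python3 - <<'E'
from h import *
np.set_printoptions(precision=4,suppress=True)
a,b=[np.load(f"pics/w{k}.npy",allow_pickle=True).item() for k in(3,4)]
P=onplane(a,uncrop([(343,158),(385,157),(387,199),(344,199)],0,0,1.15),.048); print(P,P.mean(0))
i=b["pixels"][70:180,230:340].astype(int)
m=((i.min(2)>150)&(i.max(2)-i.min(2)<25)).astype(np.uint8)
n,l,st,ce=cv2.connectedComponentsWithStats(m); k=1+st[1:,4].argmax(); print(st[k])
q=cv2.boxPoints(cv2.minAreaRect(cv2.findContours((l==k).astype(np.uint8),0,1)[0][0]))+[230,70]
Q=onplane(b,q,.018); print(q,Q,Q.mean(0)); print("c",onplane(b,[ce[k]+[230,70]],.018))
Q=onplane(b,uncrop([(300,108),(371,120),(356,192),(288,175)],0,0,1.15),.018);print(Q,Q.mean(0))
E
```

```text
[[0.5925 0.1574 0.048 ]
 [0.6289 0.1771 0.048 ]
 [0.6513 0.1416 0.048 ]
 [0.6124 0.1218 0.048 ]] [0.6213 0.1495 0.048 ]
[  20   23   73   74 3945]
[[247.7241 154.3103]
 [260.8382  92.0186]
 [322.6764 105.0371]
 [309.5623 167.3289]] [[0.5191 0.3292 0.018 ]
 [0.5268 0.3986 0.018 ]
 [0.5962 0.3934 0.018 ]
 [0.5919 0.323  0.018 ]] [0.5585 0.3611 0.018 ]
c [[0.5586 0.3622 0.018 ]]
[[0.5269 0.3967 0.018 ]
 [0.5959 0.3942 0.018 ]
 [0.5917 0.3235 0.018 ]
 [0.5219 0.3321 0.018 ]] [0.5591 0.3616 0.018 ]
```

The block's edges read at 27° yaw, centred near (0.621, 0.148). The bench block is centred at about (0.5585, 0.361), 70 mm square as it should be. I'll move the block now.

```bash
python3 - <<'E'
from h import *
pick((.621,.148),.018,np.radians(27),40,.63)
place((.5585,.3612),.029,np.radians(-4),.65)
bot.goto([.56,.30,.22],down(np.radians(7)))
b=bot.read_camera("wrist"); cv2.imwrite("pics/w5.png",b["pixels"]); np.save("pics/w5.npy",b,allow_pickle=True)
s=bot.read_camera("side")["pixels"]
cv2.imwrite("pics/w5c.png",np.hstack([cv2.resize(b["pixels"][60:200,220:360],(560,560),interpolation=2)[:, :400],cv2.resize(s[200:340,150:250],(400,560),interpolation=2)]))
print(bot.current_clock())
E
```

```text
grip 39.60556173750673 39.99690592288971
F [-0.4  0.1 -5.1] 39.568202120054536
34.4417
```

View pics/w5c.png

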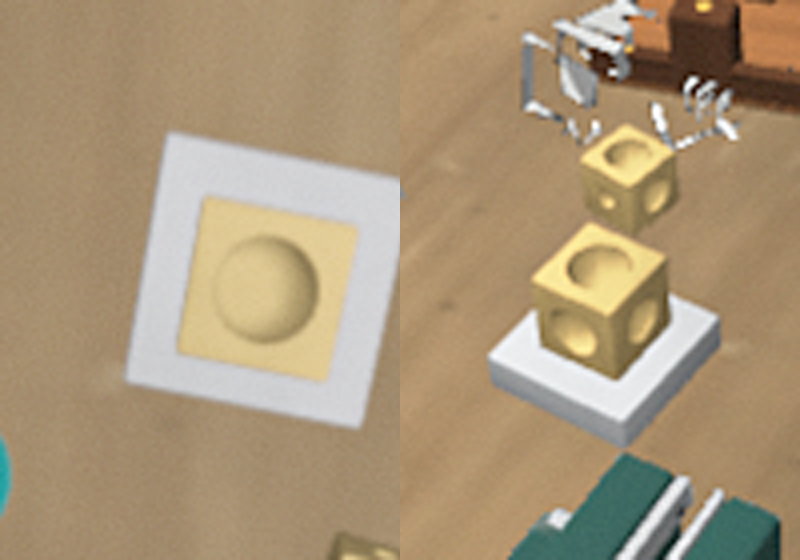

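The brass block sits flat and centred on the bench block. Next the pot goes back, then the tin.

```bash
python3 - <<'E'
from h import *
pick(MP,.024,Y,20,.76)
place(POT,.0285,Y,.9)
pick(MT,.028,Y,20,.9)
place(TIN,.0325,Y,.9)
bot.set_joints([-0.21,.158,1.597,0,1.386,-.21])
b=bot.read_camera("wrist"); cv2.imwrite("pics/w6.png",b["pixels"]); s=bot.read_camera("side")["pixels"]
cv2.imwrite("pics/f.png",np.vstack([cv2.resize(b["pixels"][0:140,150:410],None,fx=2,fy=2),cv2.resize(s[145:310,130:390],None,fx=2,fy=2)[:320]]))
o=cv2.imread("pics/wrist0.png"); print(np.abs(o[0:140,150:300].astype(int)-b["pixels"][0:140,150:300]).mean(),bot.current_clock())
E
```

```text
grip 55.66231769375117 20.000682771205902
F [-4.3  0.1  4.7] 55.85060919299425
grip 54.04845360351166 20.00038331920223
F [-0.4  0.  -1.6] 53.85512555472326
6.401428571428571 56.925
```

View pics/f.png

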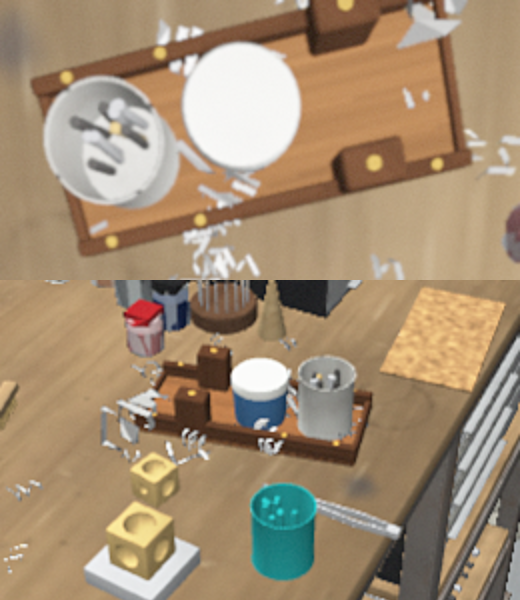

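The tin and pot match their first-picture positions to within about 2 px (about 2 mm). Both are upright, and the cone hasn't moved.

```bash
python3 -c "
from workcell import bot
print(bot.job_done())"
```

```text
the job is handed in; nothing more can be done
None
```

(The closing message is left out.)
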